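# Stack up the lunch tin on its trivet

### The arm

A 6-joint arm with a two-finger parallel gripper is mounted at the origin on a cart in front of the work surface, level with it; the furniture and walls round the work are solid. World frame = base frame: x ahead of the robot, y to its left, z up, the work surface at z = 0. Lengths are in mm, angles in rad, forces in N, time in s.
With the tool pointing down it reaches from about 325 to 850 mm from the base axis. Payload 15.5 kg.
Tool frame: the origin (TCP) lies midway between the tips of the shut fingers; the grasp point (between the pads) lies 19 mm behind it; z points along the fingers, y is the line along which they close (so a half turn about z gives the same grasp; the last joint's range is limited). The gripper opens to 91 mm and grips with 3 to 60 N. Pads are 32 mm wide; open, the fingers measure 118 mm over their backs; the gripper's body (76 mm by 178 mm) begins 60 mm behind the grasp point.
Start: joints at [-1.302, 0.494, 1.345, -0, 1.302, -0.096], TCP at [222.394, -584.095, 213.915] pointing down, gripper open.
Joint ranges: [-2.91, 2.91], [-0.82, 2.16], [0.22, 2.67], [-1.22, 4.37], [0.12, 2.79], [-3.08, 3.08]. Speed limits (rad/s): [1.89, 1.89, 2.57, 3.01, 3.01, 3.01].

### API

Orientations are given as a unit quaternion [w, x, y, z].
In Python, from bench import * gives the robot as it stands.
- The arm moves only by the tool drive_tool, never from a script. Its arguments are lists of equal length, an entry for each row: "gripper": the finger opening in cm, from 0 to 9.12; "offset": the shift along the tool's x, y, z in cm, a list of three; "turn": the turn, a rotation vector about the tool's x, y, z in degrees, a list of three. In form: {"gripper": [gripper, ...], "offset": [[x, y, z], ...], "turn": [[ax, ay, az], ...]}. A call has 1 to 20 rows; each row shifts and turns the commanded pose from where the row before left it, along the tool's axes as they then stand; what a row does not reach is not made up. A row lasts 1/8 s, in which the tool goes at most 62.5 mm and 10.7 degrees, less where a joint would pass 70% of its speed; a pose out of reach is approached as far as the arm can. A call is refused whole if a number of a shift passes 6.25 or a number of a turn 10.7, either way. A call with a gripper value outside its range is refused whole. The fingers move at their own pace and stop on an object; the grip force is fixed at half the most. Time passes only in rows, so rows that do not move let the fingers close. It gives the time, the measured TCP pose, the force, the opening and the grip force at its end, in the units of the state.
- observe(): the state, without advancing time (a new reading comes with each control period).
- read_camera(name): name is "scene" or "top"; returns the picture (480x640x3 uint8, red, green, blue); there is no depth.
- camera_params(name): a dict with "fov_y" (degrees; the focal length in pixels is half the picture's height over the tangent of half this angle, whatever the lens; pixels are square), "cx", "cy" (the principal point, pixels), "R" (3x3) and "t" (3): a world point X has camera coordinates R X + t. Camera axes: x right, y down, z forward; pixel columns grow to the right and rows downward; lengths in mm; the calibration is good to about 2 mm. A picture is of the moment at which its call begins. camera_params takes no time and is no camera call.
- job_done(): hands the job in; it is judged then, once.
Trained networks look in the newest picture that a camera, given by its name, has taken for a name from the list of things; names that differ only in an ending like _2 or _b are one class to them, and where a whole thing is asked for, a point or a joint stands for the part that bears it (a point fixed in the world has none). Each returns a list of dicts, best first, with "conf" (0 to 1); they miss things now and then, are a little off and sometimes report something else, mostly with a low value. They report only what shows in the picture. A call takes as long as a camera call. They do not tell look-alikes from the thing itself.
- find_in(camera, name): "xyz" ([x, y, z] in mm, in the coordinates of the camera as it stood for that picture, good to about 4 mm: the middle of the surface that is visible of it).
The state is a dict: "clock": time; "qpos": joint angles; "joint_velocities": joint speeds; "effort": joint torques, N m; "tcp_pos": TCP position; "tool_rot": TCP orientation; "ft_force": force on the tool from outside, world axes, zero at the start; "ft_torque": the same for the moment, N m; "gripper_width": opening from 0.0 (shut) to 1.0 (fully open); "gripper_force": force on a finger pad.
Only numpy, scipy, OpenCV 4.12 (cv2) and the standard library are available. Lean on these libraries where they do the work, as an engineer would, in place of code of your own. Each camera call takes 0.05 s, during which the arm holds its last target. There are 200 camera calls.

### The job

Put the steel lunch tin together on the round cork trivet (not the square one), building it from the bottom up: first the tallest tier in the middle of the trivet, then the middle-height tier on it, then the shallowest tier, and last the lid with its knob up. Each piece must sit fully home in the mouth of the one below, so that the tower stands straight, and the candle, the garlic and the mug must stay where they are.

Things in the scene. Friction and masses are not known exactly. Their poses are not given: they have to be found in the camera images.
- tall_tier_mid (a point): The tallest tier of the tin: round steel pot, 58 mm high, about 150 g. Lowest 8 mm: solid tapered foot, diameter 40 mm at the underside, 52 at its top. Above: straight wall, 62 mm outside, 56 inside, open top; floor 11 mm above the underside. The next piece's foot drops into its mouth, that piece's shoulder rests on this rim. Point: on the axis, half-way up (29 mm); z up. Starts upright on the worktop.
- middle_tier_mid (a point): The middle-height tier of the tin: round steel pot, 45 mm high, about 130 g. Lowest 8 mm: solid tapered foot, diameter 40 mm at the underside, 52 at its top. Above: straight wall, 62 mm outside, 56 inside, open top; floor 11 mm above the underside. The next piece's foot drops into its mouth, that piece's shoulder rests on this rim. Point: on the axis, half-way up (22.5 mm); z up. Starts upright on the worktop.
- low_tier_mid (a point): The shallowest tier of the tin: round steel pot, 33 mm high, about 100 g. Lowest 8 mm: solid tapered foot, diameter 40 mm at the underside, 52 at its top. Above: straight wall, 62 mm outside, 56 inside, open top; floor 11 mm above the underside. The next piece's foot drops into its mouth, that piece's shoulder rests on this rim. Point: on the axis, half-way up (16.5 mm); z up. Starts upright on the worktop.
- tin_lid_mid (a point): Lid of the tin, 37 mm high, about 70 g. From the underside up: solid tapered foot 0 to 8 mm (diameter 40 mm below, 52 at its top), steel disc 8 to 13 mm (diameter 62), upright black cylindrical knob 13 to 37 mm (diameter 23). The foot drops into a tier's mouth until the disc rests on the rim. Point: on the axis, half-way up (18.5 mm); z up. Starts knob up on the worktop.
- round_trivet_top (a point): Round cork trivet, 84 mm in diameter, 8 mm thick, fixed to the worktop; the tower stands on this one. This point is the centre of its upper face, z up.
- square_trivet_top (a point): Square cork trivet, 70 x 70 mm, 8 mm thick, fixed to the worktop; it is not used. This point is the centre of its upper face, z up, x and y along its sides.
- wall_corner (a point): Not a thing to handle: the foot, at worktop height, of the upright outer corner of the tiled wall that juts out behind the work; it never moves. Keep arm and gripper clear of it on the way across: from it one wall runs back to the right, the other away from the robot. Wall cabinets hang from 0.66 m above the worktop, and a dish rack about 0.14 m high stands to the left.
- candle_mid (a point): Tealight candle in a metal cup, 38 mm in diameter, 19 mm high; the point is its centre, half-way up. A bystander: to be left where it is.
- garlic_mid (a point): Garlic bulb, 54 mm in diameter, 55 mm high; the point is half-way up. A bystander: to be left where it is.
- mug_mid (a point): White espresso mug, 51 mm high, 62 mm across and 85 mm with its handle; the point is the middle of its extent, half-way up. It stands at the back, behind the tin's parts; a like mug near it is fixed. A bystander: to be left where it is.
There are look-alikes about, which are no part of the job. Leave any red look-alike of the part that bears low_tier_mid alone.

How it is judged (in metres and radians):
On the way, in this order (a step that is already met when the one before it is completed fails the run):
1. the tallest tier stands in the middle of the round trivet (horizontal distance between tall_tier_mid and round_trivet_top below 0.014 m and z of tall_tier_mid in the frame of round_trivet_top between 0.025 and 0.033 m and angle between tall_tier_mid's own z axis and vertical below 0.1 rad), for 0.2 s.
2. the middle-height tier is seated on the tallest tier (all of step 1 and horizontal distance between middle_tier_mid and tall_tier_mid below 0.006 m and z of middle_tier_mid in the frame of tall_tier_mid between 0.0395 and 0.0475 m and angle between middle_tier_mid's own z axis and vertical below 0.1 rad), for 0.2 s.
3. the shallowest tier is seated on the middle-height tier (all of step 2 and horizontal distance between low_tier_mid and middle_tier_mid below 0.006 m and z of low_tier_mid in the frame of middle_tier_mid between 0.027 and 0.035 m and angle between low_tier_mid's own z axis and vertical below 0.1 rad), for 0.2 s.
At the end, for the whole second after the job is handed in: The tallest tier stands upright on the round trivet within 14 mm of its centre; the middle-height tier is seated on it, the shallowest tier on that and the lid, knob up, on the shallowest tier, each within 6 mm sideways and 4 mm in height of its seat and tilted less than 0.1 rad (all of step 3 and horizontal distance between tin_lid_mid and low_tier_mid below 0.006 m and z of tin_lid_mid in the frame of low_tier_mid between 0.023 and 0.031 m and angle between tin_lid_mid's own z axis and vertical below 0.1 rad); the robot touches nothing.
It fails at once if the candle is shifted by more than 25 mm or tipped (distance of candle_mid from where it was at the start of the episode above 0.025 m or angle between candle_mid's own z axis and vertical above 0.5 rad).
It fails at once if the garlic is shifted by more than 25 mm (distance of garlic_mid from where it was at the start of the episode above 0.025 m).
It fails at once if the mug is shifted by more than 25 mm or tipped (distance of mug_mid from where it was at the start of the episode above 0.025 m or angle between mug_mid's own z axis and vertical above 0.5 rad).
It also fails if it takes over 106 s, if anything falls off the work surface, if the arm or the gripper's body presses on something with over 40 N, if the wrist force passes 120 N, or if a joint passes its speed limit or range.

## Working session

There is one attempt and no reset: what is moved stays moved. The work goes in short steps, Python scripts to look and compute and a tool call to move; the robot and the scene stay as the last step left them, time stands still between calls to the robot, and variables do not carry over. Pictures are saved under pics/ and viewed, at most 16 in all, crops included, and the job is handed in when it is done.

Besides the shell and the picture viewer there is one more tool, called after "Emit:" as name(argument=value, ...) on one line, values as JSON. drive_tool: Moves the arm, as the interface text tells. Its arguments: {"type":"object","properties":{"gripper":{"type":"array","items":{"type":"number"}},"offset":{"type":"array","items":{"type":"array","items":{"type":"number"}}},"turn":{"type":"array","items":{"type":"array","items":{"type":"number"}}}},"required":["gripper","offset","turn"]}

```bash
mkdir -p pics; cat > h.py <<'E'
from bench import *
import numpy as np, cv2
def w(cam,xyz):
    p=camera_params(cam);return np.array(p["R"]).T@(np.array(xyz)-np.array(p["t"]))
def ray(cam,u,v,z):
    p=camera_params(cam);R=np.array(p["R"]);f=240/np.tan(np.radians(p["fov_y"])/2)
    c=-R.T@np.array(p["t"]);d=R.T@np.array([(u-p["cx"])/f,(v-p["cy"])/f,1]);return c+d*(z-c[2])/d[2]
def proj(cam,X):
    p=camera_params(cam);f=240/np.tan(np.radians(p["fov_y"])/2);q=np.array(p["R"])@np.array(X)+p["t"]
    return f*q[0]/q[2]+p["cx"],f*q[1]/q[2]+p["cy"]
def snap(cam,fn):
    im=read_camera(cam);cv2.imwrite("pics/"+fn,im[:,:,::-1]);return im
E
python3 - <<'E'
from h import *
np.set_printoptions(precision=1,suppress=True)
for c in("top","scene"):
    snap(c,c+"1.png");p=camera_params(c);print(c,p["fov_y"],-np.array(p["R"]).T@p["t"])
    for n in "tall_tier_mid middle_tier_mid low_tier_mid tin_lid_mid round_trivet_top square_trivet_top wall_corner candle_mid garlic_mid mug_mid".split():
        for r in find_in(c,n)[:4]:
            X=w(c,r["xyz"]);print(n,round(r["conf"],2),X,np.array(proj(c,X)))
print(observe())
E
```

```text
top 50.72721203741419 [ 403.6 -248.6 1219.8]
tall_tier_mid 0.94 [ 402.5 -283.3   12.9] [349.9 284.1]
middle_tier_mid 0.85 [ 573.2 -342.6    7.2] [372.8 212.6]
low_tier_mid 0.63 [ 281.  -286.3   12.4] [352.4 335.9]
low_tier_mid 0.59 [457.4 -75.1  11.3] [262.4 262.9]
tin_lid_mid 0.6 [ 465.4 -429.7   13.5] [411.  256.4]
square_trivet_top 0.75 [577.5 -70.7   8.5] [260.2 213.4]Traceback (most recent call last):
  File "<stdin>", line 6, in <module>
ValueError: it knows: candle_mid, garlic_mid, low_tier_mid, middle_tier_mid, mug_mid, round_trivet_top, square_trivet_top, tall_tier_mid, tin_lid_mid
```

View pics/top1.png

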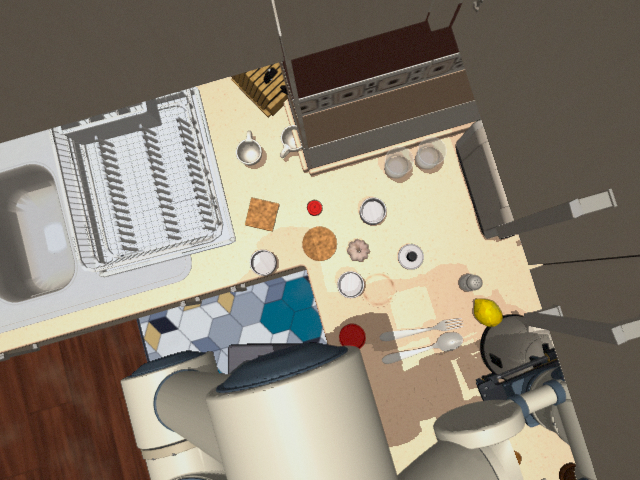

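The top view shows the round trivet at (320,244), the square one at (263,214), and tiers at (351,284), (373,211) and (264,263). The red look-alike is at (352,336), the lid at (411,256), the garlic at (358,250), the candle at (315,208) and the mug at (249,152).

```bash
python3 - <<'E'
from h import *
np.set_printoptions(precision=1,suppress=True)
N="tall_tier_mid middle_tier_mid low_tier_mid tin_lid_mid round_trivet_top candle_mid garlic_mid mug_mid".split()
c="scene";snap(c,c+"1.png");p=camera_params(c);print(c,p["fov_y"],-np.array(p["R"]).T@p["t"])
for c,NN in (("scene",N),("top",N[4:])):
    for n in NN:
        for r in find_in(c,n)[:4]:
            X=w(c,r["xyz"]);print(c,n,round(r["conf"],2),X,np.array(proj(c,X)))
im=cv2.imread("pics/top1.png")[140:360,220:500]
cv2.imwrite("pics/top1c.png",cv2.resize(im,None,fx=2.8,fy=2.7,interpolation=cv2.INTER_CUBIC))
print(ray("top",308,172,0),observe())
E
```

```text
scene 43.875285497721904 [ 18.2 604.8 880.6]
scene tall_tier_mid 0.64 [ 411.8 -293.5   40.4] [369.6 249.8]
scene tall_tier_mid 0.26 [ 462.6 -421.7   12.9] [374.4 221. ]
scene middle_tier_mid 0.79 [ 571.6 -337.3   29.1] [316.6 219.1]
scene low_tier_mid 0.65 [455.3 -83.3  15.7] [300.6 310.5]
scene round_trivet_top 0.92 [ 499.2 -208.4   13.7] [314.4 267.1]
scene candle_mid 0.49 [ 585.2 -198.1   10.6] [278.5 256.8]
scene candle_mid 0.21 [720.5 -43.9  40. ] [182.6 265. ]
scene garlic_mid 0.73 [ 481.3 -288.7   36.2] [340.4 241.5]
scene garlic_mid 0.6 [ 581.5 -194.4   15.2] [278.9 256.7]
scene mug_mid 0.7 [722.6 -41.3  39.1] [181.1 265.7]
top candle_mid 0.72 [ 591.4 -199.4   12.5] [313.2 206.2]
top garlic_mid 0.71 [ 480.3 -301.8   33.6] [357.3 250.7]
top mug_mid 0.33 [ 402.  -287.3   14.3] [351.6 284.3]
[ 678.  -187.8    0. ] {'clock': 1.0, 'qpos': array([-1.3,  0.5,  1.3,  0. ,  1.3, -0.1]), 'joint_velocities': array([-0.,  0.,  0., -0.,  0., -0.]), 'effort': array([  0. , -87.9, -38.2,   0.1,   0. ,  -0. ]), 'tcp_pos': array([ 222.4, -584.1,  213.9]), 'tool_rot': array([-0. ,  1. ,  0.2,  0. ]), 'ft_force': array([ 0.6, -0.4,  0.5]), 'ft_torque': array([-0., -0., -0.]), 'gripper_force': 0.0, 'gripper_width': 1.0025824477733045}
```

View pics/scene1.png

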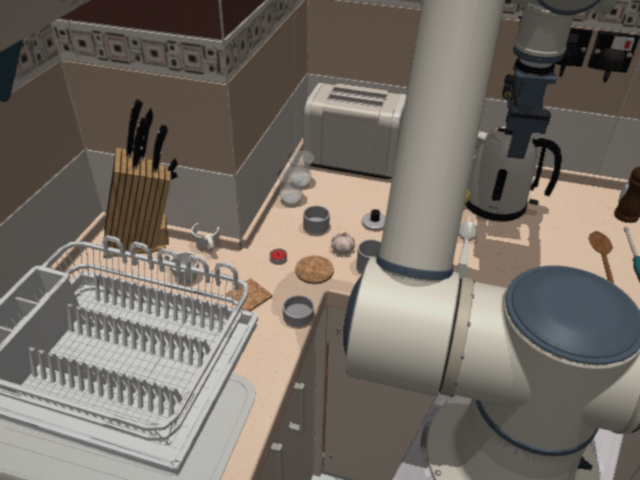

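View pics/top1c.png

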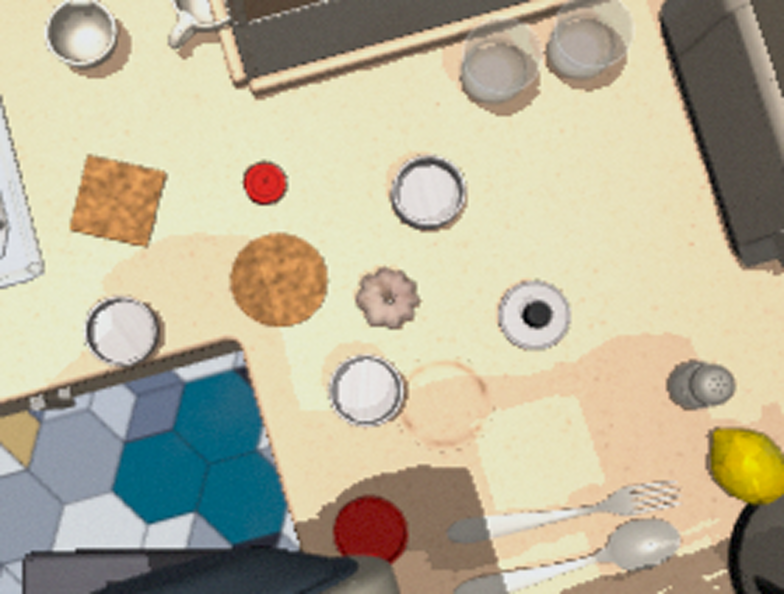

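The scene view shows the tall tier behind the arm at (370,255), the middle tier at (316,219), the low tier at (298,311) and the lid at (375,220). The wall corner is near (678,-188) mm, well behind the work. The next step is fitting circles for accurate centres.

```bash
python3 - <<'E'
from h import *
np.set_printoptions(precision=1,suppress=True)
im=cv2.imread("pics/top1.png");S=6
f=240/np.tan(np.radians(camera_params("top")["fov_y"])/2);tiles=[]
for n,u,v,z,rad in(("tall",351,284,58,31),("mid",373,211,45,31),("low",264,263,33,31),("lid",411,256,13,31),("knob",411.5,256,37,11.5),("trivet",320,244,8,42)):
    h=22;x0,y0=int(u)-h,int(v)-h;c=cv2.resize(im[y0:y0+2*h,x0:x0+2*h],None,fx=S,fy=S,interpolation=cv2.INTER_CUBIC)
    er=rad*f/(1220-z)*S
    # radial-gradient circle fit: best summed |gradient| over centre and radius
    g=cv2.GaussianBlur(c,(0,0),3).astype(np.float32);th=np.linspace(0,2*np.pi,180,endpoint=False)
    best=None
    for r in(er-2,er,er+2):
     for cx in np.arange(h*S-30,h*S+31,1.5):
      for cy in np.arange(h*S-30,h*S+31,1.5):
        s=lambda q:g[np.clip((cy+q*np.sin(th)).astype(int),0,2*h*S-1),np.clip((cx+q*np.cos(th)).astype(int),0,2*h*S-1)]
        k=np.abs(s(r+4)-s(r-4)).sum(1);k=np.minimum(k,120).sum()
        if best is None or k>best[0]:best=(k,cx,cy,r)
    k,cx,cy,r=best;U=(cx+.5)/S-.5+x0;V=(cy+.5)/S-.5+y0
    print(n,np.array([U,V]),r/er,ray("top",U,V,z))
    cv2.circle(c,(int(cx),int(cy)),int(r),(0,255,0),1);tiles.append(c)
cv2.imwrite("pics/fit.png",np.vstack([np.hstack(tiles[:3]),np.hstack(tiles[3:])]))
print(observe()["tool_rot"].round(4).tolist())
E
```

```text
tall [351.8 284.3] 1.0 [ 402.1 -286.4   58. ]
mid [372.8 212.6] 1.0249559436893445 [ 568.  -339.8   45. ]
low [262.6 262.3] 0.9747891870985089 [457.7 -78.7  33. ]
lid [410.3 256.3] 1.0256355949217353 [ 465.6 -428.3   13. ]
knob [411.3 255.8] 0.9322694303112428 [ 465.5 -427.1   37. ]
trivet [319.1 243.6] 1.0 [ 501.1 -211.8    8. ]
[-0.0, 0.9835, 0.1809, 0.0]
```

View pics/fit.png

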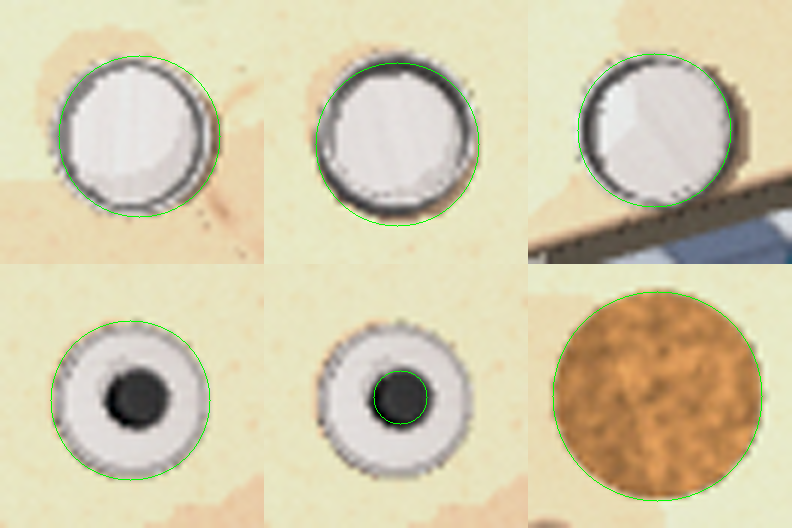

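The fits need small corrections by eye. I take the tall tier at (403,-284.5), middle at (572,-340), low at (457,-78.5), lid at (465.5,-427.5) and trivet at (501,-212). I'm now moving above the tall tier.

Emit:
drive_tool(gripper=[9, 9, 9, 9, 9, 9, 9, 9, 9, 9], offset=[[3.44, -2.7, 0], [3.44, -2.7, 0], [3.44, -2.7, 0], [3.44, -2.7, 0], [3.44, -2.7, 1], [3.44, -2.7, 1], [3.44, -2.7, 2], [3.44, -2.7, 3], [0, 0, 0], [0, 0, 0]], turn=[[0, 0, 0], [0, 0, 0], [0, 0, 0], [0, 0, 0], [0, 0, 0], [0, 0, 0], [0, 0, 0], [0, 0, 0], [0, 0, 0], [0, 0, 0]])

```text
clock: 2.25
tcp_pos: [403.0, -284.7, 144.2]
tool_rot: [0.0, 0.983, 0.181, 0.0]
ft_force: [0.9, -0.2, -0.6]
gripper_width: 0.988
gripper_force: 0.0
```

```bash
cat >> h.py <<'E'
def go(x,y,z):
    s=observe();q=s["tool_rot"];from scipy.spatial.transform import Rotation as Ro
    R=Ro.from_quat([q[1],q[2],q[3],q[0]]).as_matrix()
    print("pos",s["tcp_pos"].round(1),"yaw",np.degrees(np.arctan2(R[1,0],R[0,0])).round(1),"tilt",R[2].round(3),"offset cm",(R.T@(np.array([x,y,z])-s["tcp_pos"])/10).round(2),"t",round(s["clock"],2),"F",s["ft_force"].round(1),"w",round(s["gripper_width"]*91.2,1),"gf",s["gripper_force"])
E
python3 -c "
from h import *
go(403,-284.5,17)"
```

```text
pos [ 403.  -284.7  144.2] yaw 20.9 tilt [ 0.     0.001 -1.   ] offset cm [ 1.000e-02 -3.000e-02  1.272e+01] t 2.25 F [ 0.9 -0.2 -0.6] w 90.1 gf 0.0
```

Emit:
drive_tool(gripper=[9, 9, 9, 9, 9, 5, 5, 5, 5, 5, 5, 5, 5], offset=[[0, 0, 4], [0, 0, 4], [0, 0, 3], [0, 0, 1.4], [0, 0, 0], [0, 0, 0], [0, 0, 0], [0, 0, 0], [0, 0, 0], [0, 0, 0], [0, 0, 0], [0, 0, 0], [0, 0, 0]], turn=[[0, 0, 0], [0, 0, 0], [0, 0, 0], [0, 0, 0], [0, 0, 0], [0, 0, 0], [0, 0, 0], [0, 0, 0], [0, 0, 0], [0, 0, 0], [0, 0, 0], [0, 0, 0], [0, 0, 0]])

```text
clock: 3.88
tcp_pos: [403.0, -284.4, 20.5]
tool_rot: [0.0, 0.983, 0.181, 0.0]
ft_force: [-0.4, 1.1, 9.6]
gripper_width: 0.679
gripper_force: 30.0
```

Emit:
drive_tool(gripper=[5, 5, 5, 5, 5, 5, 5, 5], offset=[[0, 0, -2], [0, 0, -3], [0, 0, -3], [0, 0, 0], [0, 0, 0], [0, 0, 0], [0, 0, 0], [0, 0, 0]], turn=[[0, 0, 0], [0, 0, 0], [0, 0, 0], [0, 0, -8], [0, 0, -8], [0, 0, -8], [0, 0, 0], [0, 0, 0]])

```text
clock: 4.88
tcp_pos: [402.7, -284.3, 100.0]
tool_rot: [0.0, 0.925, 0.38, -0.0]
ft_force: [0.4, 0.8, -0.9]
gripper_width: 0.678
gripper_force: 30.0
```

```bash
python3 -c "
from h import *
go(501,-212,29)
snap('scene','s2.png');snap('top','t2.png')"; python3 -c "
import cv2
a=cv2.imread('pics/s2.png')[180:340,260:460];b=cv2.imread('pics/t2.png')[180:340,260:460]
import numpy as np
cv2.imwrite('pics/v2.png',cv2.resize(np.hstack([a,b]),None,fx=2,fy=2))"
```

```text
pos [ 402.7 -284.3  100. ] yaw 44.7 tilt [-0. -0. -1.] offset cm [12.07  1.77  7.1 ] t 4.88 F [ 0.4  0.8 -0.9] w 61.8 gf 29.999658912420273
```

View pics/v2.png

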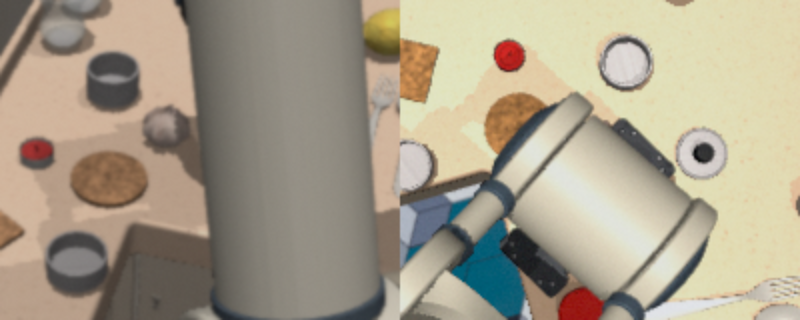

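The top view shows the gripper body running along the diagonal and the trivet clear. The tall tier is held at 61.8 mm. I'm carrying it over and placing it.

Emit:
drive_tool(gripper=[5, 5, 5, 5, 5, 5, 5, 5, 5, 5, 5], offset=[[4, 0.6, 0], [4, 0.6, 0], [4.05, 0.57, 0], [0, 0, 0], [0, 0, 2.5], [0, 0, 2.5], [0, 0, 1.2], [0, 0, 0.6], [0, 0, 0.3], [0, 0, 0], [0, 0, 0]], turn=[[0, 0, 0], [0, 0, 0], [0, 0, 0], [0, 0, 0], [0, 0, 0], [0, 0, 0], [0, 0, 0], [0, 0, 0], [0, 0, 0], [0, 0, 0], [0, 0, 0]])

```text
clock: 6.35
tcp_pos: [500.9, -212.0, 29.4]
tool_rot: [0.0, 0.924, 0.381, 0.0]
ft_force: [1.2, 0.2, -1.9]
gripper_width: 0.68
gripper_force: 30.0
```

Emit:
drive_tool(gripper=[5, 8, 8, 8, 8, 8, 8, 8, 8, 8], offset=[[0, 0, 0.1], [0, 0, 0], [0, 0, 0], [0, 0, 0], [0, 0, 0], [0, 0, -1], [0, 0, -3], [0, 0, -4], [0, 0, -4], [0, 0, 0]], turn=[[0, 0, 0], [0, 0, 0], [0, 0, 0], [0, 0, 0], [0, 0, 0], [0, 0, 0], [0, 0, 0], [0, 0, 0], [0, 0, 0], [0, 0, 0]])

```text
clock: 7.6
tcp_pos: [502.2, -212.7, 151.3]
tool_rot: [0.002, 0.924, 0.381, 0.002]
ft_force: [-0.1, -0.2, -0.4]
gripper_width: 0.879
gripper_force: 0.0
```

```bash
python3 -c "
from h import *
go(572,-340,12)"
```

```text
pos [ 502.2 -212.7  151.3] yaw 44.8 tilt [ 0.002  0.005 -1.   ] offset cm [-4.05 13.87 14.  ] t 7.6 F [-0.1 -0.2 -0.4] w 80.1 gf 0.0
```

Emit:
drive_tool(gripper=[9, 9, 9, 9, 9, 9, 9, 9, 9], offset=[[-1, 3.5, 0], [-1, 3.5, 0], [-1, 3.5, 0], [-1, 3.6, 0], [0, 0, 4], [0, 0, 3], [0, 0, 0], [0, 0, 0], [0, 0, 0]], turn=[[0, 0, 0], [0, 0, 0], [0, 0, 0], [0, 0, 0], [0, 0, 0], [0, 0, 0], [0, 0, 0], [0, 0, 0], [0, 0, 0]])

```text
clock: 8.72
tcp_pos: [572.4, -340.5, 79.4]
tool_rot: [0.001, 0.924, 0.381, 0.001]
ft_force: [-0.1, -0.3, 0.2]
gripper_width: 0.99
gripper_force: 0.0
```

```bash
python3 -c "
from h import *
go(572,-340,14)
a=snap('scene','s3.png')[:,:,::-1];b=snap('top','t3.png')[:,:,::-1]
cv2.imwrite('pics/v3.png',cv2.resize(np.hstack([a[150:350,230:430],b[150:350,280:480]]),None,fx=2,fy=2))"
```

```text
pos [ 572.4 -340.5   79.4] yaw 44.9 tilt [ 0.     0.002 -1.   ] offset cm [ 0.   -0.07  6.54] t 8.72 F [-0.1 -0.3  0.2] w 90.3 gf 0.0
```

View pics/v3.png

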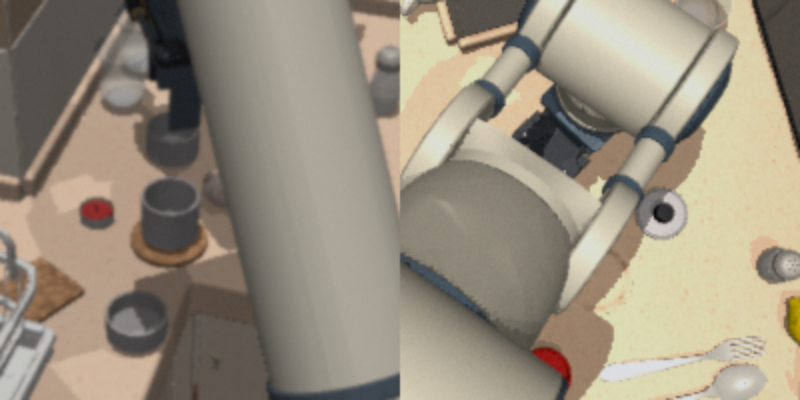

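The tall tier stands centred on the trivet at view position (169,215), and the gripper is above the middle tier. I'm going down to grip it.

Emit:
drive_tool(gripper=[9, 9, 9, 9, 5, 5, 5, 5, 5, 5, 5, 5], offset=[[0, 0, 3], [0, 0, 2.5], [0, 0, 1], [0, 0, 0], [0, 0, 0], [0, 0, 0], [0, 0, 0], [0, 0, 0], [0, 0, 0], [0, 0, 0], [0, 0, 0], [0, 0, 0]], turn=[[0, 0, 0], [0, 0, 0], [0, 0, 0], [0, 0, 0], [0, 0, 0], [0, 0, 0], [0, 0, 0], [0, 0, 0], [0, 0, 0], [0, 0, 0], [0, 0, 0], [0, 0, 0]])

```text
clock: 10.32
tcp_pos: [572.0, -340.3, 13.4]
tool_rot: [0.0, 0.924, 0.381, 0.0]
ft_force: [-0.7, 0.3, 5.4]
gripper_width: 0.668
gripper_force: 30.0
```

Emit:
drive_tool(gripper=[5, 5, 5, 5, 5, 5, 5, 5, 5, 5, 5], offset=[[0, 0, -2], [0, 0, -3], [0, 0, -4], [0, 0, -3], [1, -3.5, 0], [1, -3.5, 0], [1, -3.5, 0], [1, -3.6, 0], [0, 0, 0], [0, 0, 0], [0, 0, 0]], turn=[[0, 0, 0], [0, 0, 0], [0, 0, 0], [0, 0, 0], [0, 0, 0], [0, 0, 0], [0, 0, 0], [0, 0, 0], [0, 0, 0], [0, 0, 0], [0, 0, 0]])

```text
clock: 11.7
tcp_pos: [501.3, -212.7, 133.3]
tool_rot: [0.0, 0.924, 0.381, 0.0]
ft_force: [-0.2, 0.0, -0.6]
gripper_width: 0.668
gripper_force: 30.0
```

```bash
python3 -c "
from h import *
go(501,-212,71.4)
a=snap('scene','s4.png')[:,:,::-1]
cv2.imwrite('pics/v4.png',cv2.resize(a[170:330,230:430],None,fx=3.5,fy=3.5,interpolation=cv2.INTER_CUBIC))"
```

```text
pos [ 501.3 -212.7  133.3] yaw 44.8 tilt [ 0.     0.001 -1.   ] offset cm [ 0.03 -0.08  6.19] t 11.7 F [-0.2  0.  -0.6] w 60.9 gf 29.99909367179498
```

View pics/v4.png

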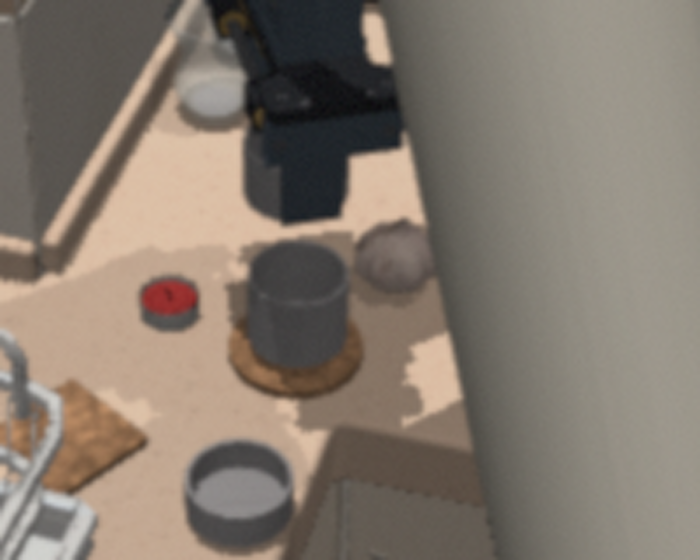

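The held middle tier is centred at view x 296 and the tall tier's mouth at about 298, so they are aligned. I'm lowering.

Emit:
drive_tool(gripper=[5, 5, 5, 5, 5, 5, 5, 5], offset=[[0.03, -0.08, 2], [0, 0, 2], [0, 0, 0.8], [0, 0, 0.5], [0, 0, 0.5], [0, 0, 0.4], [0, 0, 0], [0, 0, 0]], turn=[[0, 0, 0], [0, 0, 0], [0, 0, 0], [0, 0, 0], [0, 0, 0], [0, 0, 0], [0, 0, 0], [0, 0, 0]])

```text
clock: 12.75
tcp_pos: [500.6, -211.4, 71.3]
tool_rot: [0.0, 0.924, 0.381, 0.0]
ft_force: [-1.3, -1.5, 5.1]
gripper_width: 0.667
gripper_force: 30.0
```

```bash
python3 -c "
from h import *
go(501,-212,71.4)
a=snap('scene','s5.png')[:,:,::-1]
cv2.imwrite('pics/v5.png',cv2.resize(a[200:300,250:390],None,fx=4,fy=4,interpolation=cv2.INTER_CUBIC))"
```

```text
pos [ 500.6 -211.4   71.3] yaw 44.9 tilt [ 0.     0.001 -1.   ] offset cm [-0.01  0.07 -0.01] t 12.75 F [-1.3 -1.5  5.1] w 60.8 gf 30.00130586558953
```

View pics/v5.png

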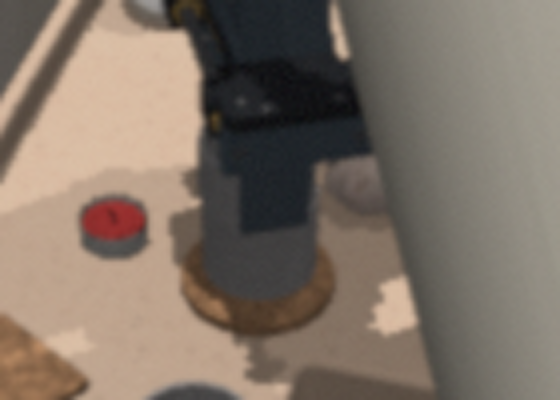

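The middle tier meets the rim with 5 N at the expected height, and the two form a straight column at (260,200) in the view. I'm releasing and moving to the low tier.

Emit:
drive_tool(gripper=[8, 8, 8, 8, 8, 8, 8, 8, 8, 8], offset=[[0, 0, 0], [0, 0, 0], [0, 0, 0], [0, 0, 0], [0, 0, -1], [0, 0, -3], [0, 0, -4], [0, 0, -2], [0, 0, 0], [0, 0, 0]], turn=[[0, 0, 0], [0, 0, 0], [0, 0, 0], [0, 0, 0], [0, 0, 0], [0, 0, 0], [0, 0, 0], [0, 0, 0], [0, 0, 0], [0, 0, 0]])

```text
clock: 14.05
tcp_pos: [499.9, -210.9, 170.5]
tool_rot: [-0.0, 0.924, 0.381, -0.0]
ft_force: [-0.2, 0.2, -0.2]
gripper_width: 0.878
gripper_force: 0.0
```

```bash
python3 -c "
from h import *
go(457,-78.5,12)
im=snap('top','t6.png')
for n in ('low_tier_mid','middle_tier_mid'):
  for c in ('scene','top'):
    if n[0]=='m' and c=='scene': read_camera(c)
    for r in find_in(c,n)[:2]: print(c,n,r['conf'],w(c,r['xyz']).round(1))"
```

```text
pos [ 499.9 -210.9  170.5] yaw 44.8 tilt [-0.    -0.001 -1.   ] offset cm [  6.3  -12.4   15.86] t 14.05 F [-0.2  0.2 -0.2] w 80.0 gf 0.0
scene low_tier_mid 0.58 [457.6 -84.9  18.7]
top low_tier_mid 0.94 [ 280.  -285.6   10.3]
top low_tier_mid 0.84 [452.8 -71.7  11. ]
scene middle_tier_mid 0.79 [ 495.1 -207.9   83.5]
```

Emit:
drive_tool(gripper=[9, 9, 9, 9, 9, 9, 9, 9, 9, 9], offset=[[1.58, -3.1, 0], [1.58, -3.1, 0], [1.57, -3.1, 0], [1.57, -3.1, 0], [0, 0, 0], [0, 0, 4], [0, 0, 4], [0, 0, 2], [0, 0, 0], [0, 0, 0]], turn=[[0, 0, 0], [0, 0, 0], [0, 0, 0], [0, 0, 0], [0, 0, 0], [0, 0, 0], [0, 0, 0], [0, 0, 0], [0, 0, 0], [0, 0, 0]])

```text
clock: 15.6
tcp_pos: [458.1, -79.2, 71.5]
tool_rot: [0.0, 0.924, 0.381, 0.0]
ft_force: [0.1, -0.6, -0.0]
gripper_width: 0.985
gripper_force: 0.0
```

```bash
python3 -c "
from h import *
go(457,-78.5,12)
a=snap('scene','s7.png')[:,:,::-1]
cv2.imwrite('pics/v7.png',cv2.resize(a[200:360,190:390],None,fx=3.5,fy=3.5,interpolation=cv2.INTER_CUBIC))"
```

```text
pos [458.1 -79.2  71.5] yaw 44.8 tilt [ 0.     0.001 -1.   ] offset cm [-0.03 -0.13  5.95] t 15.6 F [ 0.1 -0.6 -0. ] w 89.8 gf 0.0
```

View pics/v7.png

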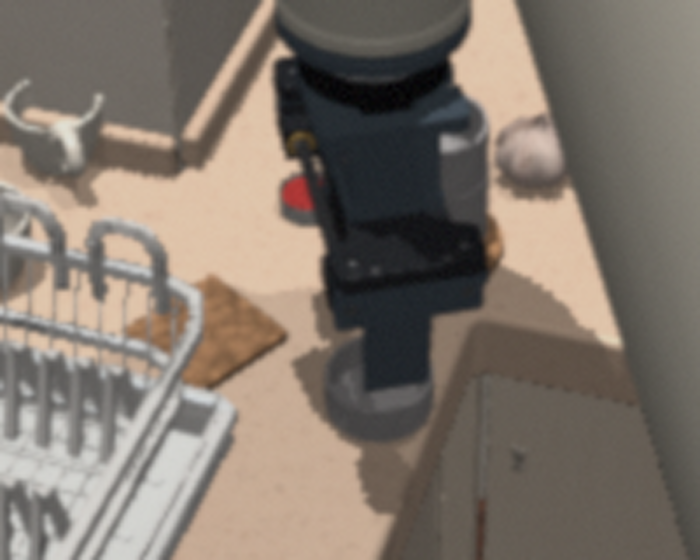

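The gripper straddles the low tier at (378,395). The tower passes close to the body, so I'm turning 15° further away from it before going down.

Emit:
drive_tool(gripper=[9, 9, 9, 9, 9, 9, 9, 5, 5, 5, 5, 5, 5, 5, 5], offset=[[0, -0.1, 0], [0, 0, 0], [0, 0, 0], [0, 0, 2.5], [0, 0, 2.5], [0, 0, 0.8], [0, 0, 0], [0, 0, 0], [0, 0, 0], [0, 0, 0], [0, 0, 0], [0, 0, 0], [0, 0, 0], [0, 0, 0], [0, 0, 0]], turn=[[0, 0, -7.5], [0, 0, -7.5], [0, 0, 0], [0, 0, 0], [0, 0, 0], [0, 0, 0], [0, 0, 0], [0, 0, 0], [0, 0, 0], [0, 0, 0], [0, 0, 0], [0, 0, 0], [0, 0, 0], [0, 0, 0], [0, 0, 0]])

```text
clock: 17.52
tcp_pos: [457.0, -78.1, 13.3]
tool_rot: [0.0, 0.867, 0.499, 0.0]
ft_force: [-0.4, 0.0, 7.4]
gripper_width: 0.677
gripper_force: 30.0
```

```bash
python3 -c "
from h import *
go(500.8,-211.7,160)"
```

```text
pos [457.  -78.1  13.3] yaw 59.8 tilt [ 0.     0.001 -1.   ] offset cm [ -9.35  10.5  -14.67] t 17.52 F [-0.4  0.   7.4] w 61.8 gf 30.00149616971612
```

Emit:
drive_tool(gripper=[5, 5, 5, 5, 5, 5, 5, 5, 5, 5, 5, 5], offset=[[0, 0, -2], [0, 0, -4], [0, 0, -4.5], [0, 0, -4.2], [0, 0, 0], [-2.34, 2.62, 0], [-2.34, 2.62, 0], [-2.34, 2.63, 0], [-2.33, 2.63, 0], [0, 0, 0], [0, 0, 0], [0, 0, 0]], turn=[[0, 0, 0], [0, 0, 0], [0, 0, 0], [0, 0, 0], [0, 0, 0], [0, 0, 0], [0, 0, 0], [0, 0, 0], [0, 0, 0], [0, 0, 0], [0, 0, 0], [0, 0, 0]])

```text
clock: 19.02
tcp_pos: [500.1, -210.7, 159.5]
tool_rot: [-0.0, 0.867, 0.499, -0.0]
ft_force: [-0.7, -0.6, -1.7]
gripper_width: 0.681
gripper_force: 30.0
```

```bash
python3 -c "
from h import *
go(500.8,-211.7,108.3)
a=snap('scene','s8.png')[:,:,::-1]
cv2.imwrite('pics/v8.png',cv2.resize(a[150:310,230:430],None,fx=3.5,fy=3.5,interpolation=cv2.INTER_CUBIC))"
```

```text
pos [ 500.1 -210.7  159.5] yaw 59.9 tilt [ 0.    -0.001 -1.   ] offset cm [-0.06  0.12  5.12] t 19.02 F [-0.7 -0.6 -1.7] w 62.1 gf 29.999823728576303
```

View pics/v8.png

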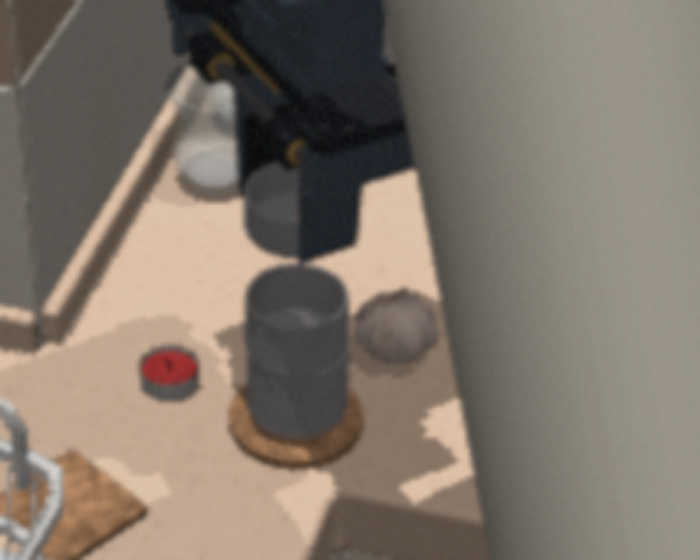

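The two lower tiers stand straight with left edges near x 247, and the held low tier is aligned at 245. I'm lowering it.

Emit:
drive_tool(gripper=[5, 5, 5, 5, 5, 5, 5, 5, 5], offset=[[-0.03, 0.06, 1.5], [0, 0, 1.5], [0, 0, 0.7], [0, 0, 0.5], [0, 0, 0.4], [0, 0, 0.4], [0, 0, 0.15], [0, 0, 0], [0, 0, 0]], turn=[[0, 0, 0], [0, 0, 0], [0, 0, 0], [0, 0, 0], [0, 0, 0], [0, 0, 0], [0, 0, 0], [0, 0, 0], [0, 0, 0]])

```text
clock: 20.2
tcp_pos: [501.1, -212.3, 108.6]
tool_rot: [0.0, 0.867, 0.499, 0.0]
ft_force: [0.2, 1.0, -0.2]
gripper_width: 0.68
gripper_force: 30.0
```

Emit:
drive_tool(gripper=[5, 5, 8, 8, 8, 8, 8, 8, 8, 8, 8, 8], offset=[[0, 0, 0.07], [0, 0, 0], [0, 0, 0], [0, 0, 0], [0, 0, 0], [0, 0, 0], [0, 0, -1], [0, 0, -3], [0, 0, -4], [0, 0, -1], [0, 0, 0], [0, 0, 0]], turn=[[0, 0, 0], [0, 0, 0], [0, 0, 0], [0, 0, 0], [0, 0, 0], [0, 0, 0], [0, 0, 0], [0, 0, 0], [0, 0, 0], [0, 0, 0], [0, 0, 0], [0, 0, 0]])

```text
clock: 21.7
tcp_pos: [500.5, -211.9, 196.8]
tool_rot: [-0.001, 0.867, 0.499, -0.0]
ft_force: [-0.7, 0.5, 0.4]
gripper_width: 0.878
gripper_force: 0.0
```

```bash
python3 -c "
from h import *
go(465.5,-427.5,80)
a=snap('scene','s9.png')[:,:,::-1]
cv2.imwrite('pics/v9.png',cv2.resize(a[170:300,250:410],None,fx=4,fy=4,interpolation=cv2.INTER_CUBIC))"
```

```text
pos [ 500.5 -211.9  196.8] yaw 59.8 tilt [-0.    -0.002 -1.   ] offset cm [-20.4    7.82  11.67] t 21.7 F [-0.7  0.5  0.4] w 80.0 gf 0.0
```

View pics/v9.png

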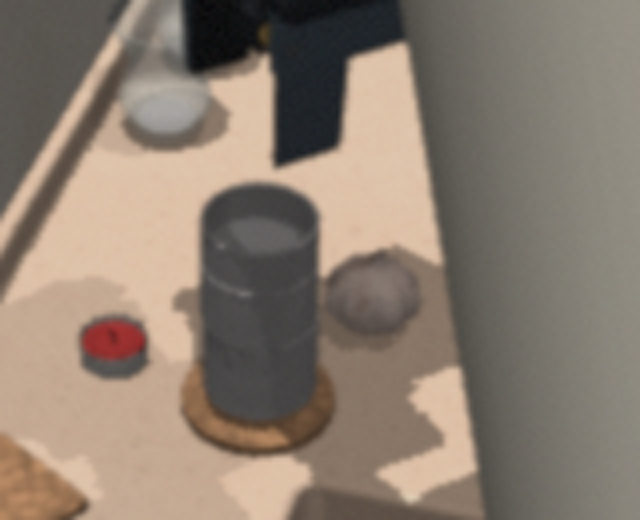

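The three tiers stand straight with tight seams, the mouth is at (260,220), and the candle and garlic haven't moved. Next is the lid.

Emit:
drive_tool(gripper=[6, 6, 6, 6, 6, 6, 6, 6, 6, 6, 6], offset=[[-4.1, 1.56, 0], [-4.1, 1.56, 0], [-4.1, 1.56, 0], [-4.1, 1.57, 0], [-4, 1.57, 0], [0, 0, 4], [0, 0, 4], [0, 0, 3.7], [0, 0, 0], [0, 0, 0], [0, 0, 0]], turn=[[0, 0, 0], [0, 0, 0], [0, 0, 0], [0, 0, 0], [0, 0, 0], [0, 0, 0], [0, 0, 0], [0, 0, 0], [0, 0, 0], [0, 0, 0], [0, 0, 0]])

```text
clock: 23.12
tcp_pos: [466.8, -428.5, 82.3]
tool_rot: [0.001, 0.867, 0.499, 0.0]
ft_force: [-0.4, 0.6, 0.8]
gripper_width: 0.657
gripper_force: 0.0
```

```bash
python3 -c "
from h import *
go(465.5,-427.5,17)
a=snap('scene','s10.png')[:,:,::-1];b=snap('top','t10.png')[:,:,::-1]
cv2.imwrite('pics/v10.png',cv2.resize(np.hstack([a[170:290,300:440],b[200:320,340:480]]),None,fx=2.8,fy=2.8,interpolation=cv2.INTER_CUBIC))"
```

```text
pos [ 466.8 -428.5   82.3] yaw 59.8 tilt [-0.001  0.002 -1.   ] offset cm [ 0.03 -0.18  6.53] t 23.12 F [-0.4  0.6  0.8] w 59.9 gf 0.0
```

View pics/v10.png

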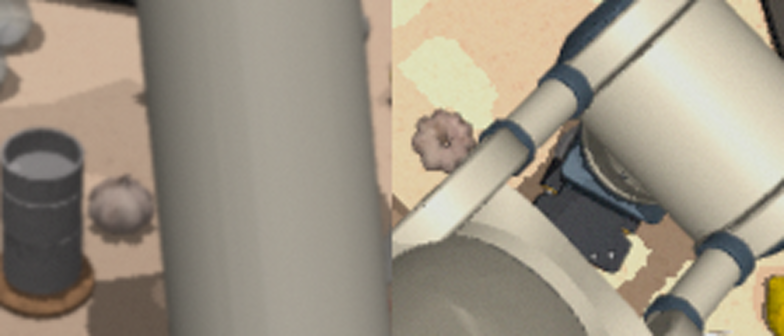

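The arm hides the lid in both views, but it was well measured. I'm going down with the tips 4 mm above the disc.

Emit:
drive_tool(gripper=[6, 6, 6, 6, 6, 2, 2, 2, 2, 2, 2, 2, 2, 2, 2], offset=[[0, -0.1, 2], [0, 0, 2.4], [0, 0, 2], [0, 0, 0], [0, 0, 0], [0, 0, 0], [0, 0, 0], [0, 0, 0], [0, 0, 0], [0, 0, 0], [0, 0, 0], [0, 0, 0], [0, 0, 0], [0, 0, 0], [0, 0, 0]], turn=[[0, 0, 0], [0, 0, 0], [0, 0, 0], [0, 0, 0], [0, 0, 0], [0, 0, 0], [0, 0, 0], [0, 0, 0], [0, 0, 0], [0, 0, 0], [0, 0, 0], [0, 0, 0], [0, 0, 0], [0, 0, 0], [0, 0, 0]])

```text
clock: 25.1
tcp_pos: [465.3, -427.4, 16.8]
tool_rot: [0.0, 0.867, 0.499, 0.0]
ft_force: [-1.2, 0.3, 4.7]
gripper_width: 0.241
gripper_force: 30.0
```

```bash
python3 -c "
from h import *
go(501,-212,200)"
```

```text
pos [ 465.3 -427.4   16.8] yaw 59.8 tilt [ 0.  0. -1.] offset cm [ 20.42  -7.73 -18.32] t 25.1 F [-1.2  0.3  4.7] w 21.9 gf 30.000836735803205
```

Emit:
drive_tool(gripper=[2, 2, 2, 2, 2, 2, 2, 2, 2, 2, 2, 2, 2], offset=[[0, 0, -2], [0, 0, -4], [0, 0, -5], [0, 0, -5], [0, 0, -1], [4.1, -1.55, 0], [4.1, -1.55, 0], [4.1, -1.55, 0], [4.1, -1.54, 0], [4.02, -1.54, 0], [0, 0, 0], [0, 0, 0], [0, 0, 0]], turn=[[0, 0, 0], [0, 0, 0], [0, 0, 0], [0, 0, 0], [0, 0, 0], [0, 0, 0], [0, 0, 0], [0, 0, 0], [0, 0, 0], [0, 0, 0], [0, 0, 0], [0, 0, 0], [0, 0, 0]])

```text
clock: 26.72
tcp_pos: [500.8, -212.8, 186.3]
tool_rot: [-0.0, 0.867, 0.498, -0.0]
ft_force: [-1.0, -0.8, -0.9]
gripper_width: 0.244
gripper_force: 30.0
```

```bash
python3 -c "
from h import *
go(501,-212,136.8)
a=snap('scene','s11.png')[:,:,::-1]
cv2.imwrite('pics/v11.png',cv2.resize(a[140:300,230:410],None,fx=3.7,fy=3.7,interpolation=cv2.INTER_CUBIC))"
```

```text
pos [ 500.8 -212.8  186.3] yaw 59.8 tilt [-0. -0. -1.] offset cm [ 0.08 -0.02  4.95] t 26.73 F [-1.  -0.8 -0.9] w 22.2 gf 29.999896193594395
```

View pics/v11.png

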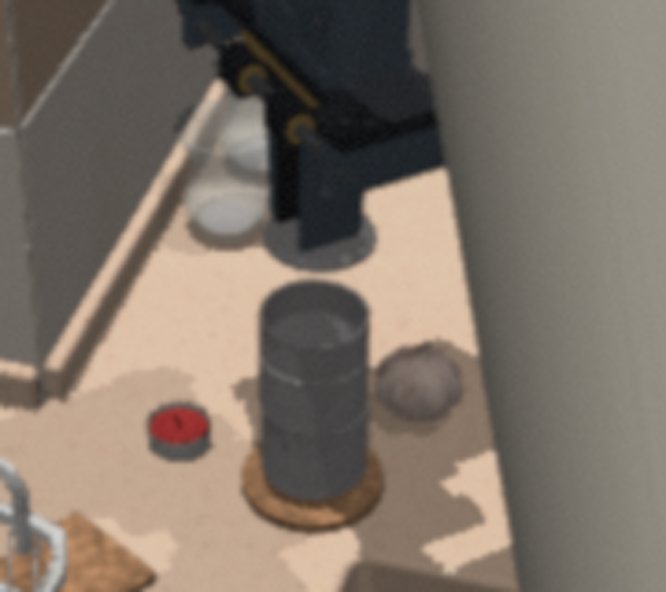

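The held lid's disc is centred at x 320 and the tower's mouth at 315, so the lid is about 2.5 mm off along tool -x. I'm correcting that while lowering.

Emit:
drive_tool(gripper=[2, 2, 2, 2, 2, 2, 2, 2, 2], offset=[[0.25, 0, 1.5], [0, 0, 1.5], [0, 0, 0.6], [0, 0, 0.4], [0, 0, 0.4], [0, 0, 0.4], [0, 0, 0.2], [0, 0, 0], [0, 0, 0]], turn=[[0, 0, 0], [0, 0, 0], [0, 0, 0], [0, 0, 0], [0, 0, 0], [0, 0, 0], [0, 0, 0], [0, 0, 0], [0, 0, 0]])

```text
clock: 27.9
tcp_pos: [502.3, -209.8, 136.8]
tool_rot: [0.0, 0.867, 0.499, 0.0]
ft_force: [0.5, 0.2, 0.7]
gripper_width: 0.239
gripper_force: 30.0
```

```bash
python3 -c "
from h import *
go(501,-212,136.8)
a=snap('scene','s12.png')[:,:,::-1]
cv2.imwrite('pics/v12.png',cv2.resize(a[160:300,250:390],None,fx=4,fy=4,interpolation=cv2.INTER_CUBIC))"
```

```text
pos [ 502.3 -209.8  136.8] yaw 59.8 tilt [ 0.  0. -1.] offset cm [-0.25 -0.   -0.  ] t 27.9 F [0.5 0.2 0.7] w 21.8 gf 29.99995212252543
```

View pics/v12.png

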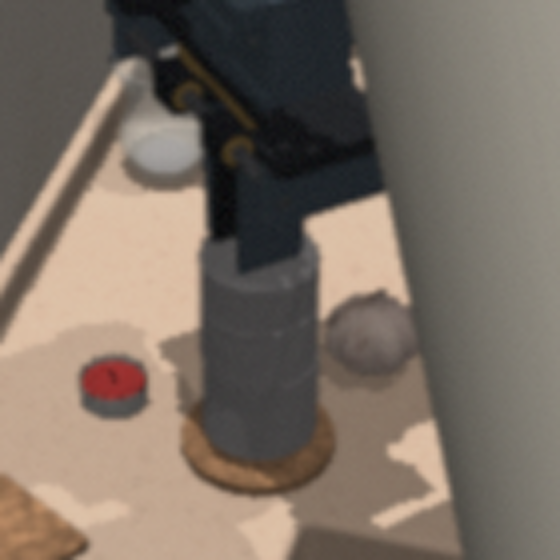

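The lid sits flush on the tower, edges in line at x 202–318. I'm releasing it and backing off upward.

Emit:
drive_tool(gripper=[2, 2, 6, 6, 6, 6, 6, 6, 6, 6, 6, 6, 6, 6, 6], offset=[[0, 0, 0.05], [0, 0, 0], [0, 0, 0], [0, 0, 0], [0, 0, 0], [0, 0, 0], [0, 0, -0.5], [0, 0, -2], [0, 0, -4], [0, 0, -4], [-4, 0, 0], [-4, 0, 0], [-4, 0, 0], [0, 0, 0], [0, 0, 0]], turn=[[0, 0, 0], [0, 0, 0], [0, 0, 0], [0, 0, 0], [0, 0, 0], [0, 0, 0], [0, 0, 0], [0, 0, 0], [0, 0, 0], [0, 0, 0], [0, 0, 0], [0, 0, 0], [0, 0, 0], [0, 0, 0], [0, 0, 0]])

```text
clock: 29.82
tcp_pos: [442.1, -313.3, 241.4]
tool_rot: [-0.0, 0.867, 0.499, 0.0]
ft_force: [-0.0, 0.1, -0.2]
gripper_width: 0.657
gripper_force: 0.0
```

```bash
python3 -c "
from h import *
go(501,-212,136.8)
a=snap('scene','s13.png')[:,:,::-1]
cv2.imwrite('pics/v13.png',cv2.resize(a[160:300,250:390],None,fx=4,fy=4,interpolation=cv2.INTER_CUBIC))"
```

```text
pos [ 442.1 -313.3  241.4] yaw 59.8 tilt [ 0. -0. -1.] offset cm [11.71  0.   10.46] t 29.82 F [-0.   0.1 -0.2] w 59.9 gf 0.0
```

View pics/v13.png

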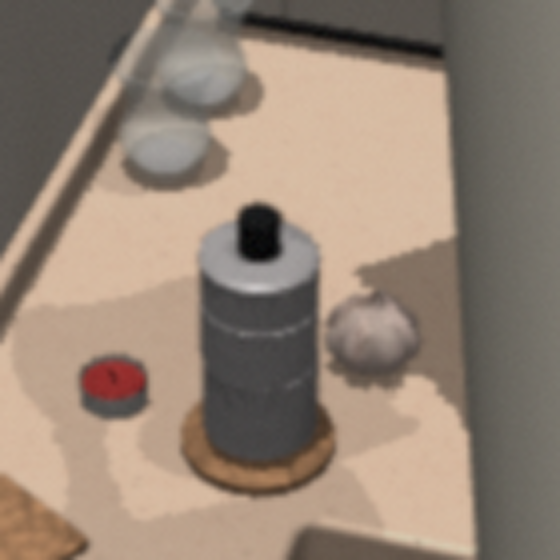

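The tower is straight, with the lid level and its knob up at (260,235). The candle and garlic are in place.

```bash
python3 -c "
from bench import *
print(job_done())"
```

```text
the job is handed in; nothing more can be done
None
```

The lunch tin stands straight on the round trivet with its lid on, knob up; the job is handed in at about 30 s on the robot's clock, and no verdict was reported back.

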